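Hang the ring weights on their hook in order of size

ROBOT

A 6-joint arm with a two-finger parallel gripper is mounted at the origin on a cart in front of the work surface, level with it; the furniture and walls round the work are solid. World frame = base frame: x ahead of the robot, y to its left, z up, the work surface at z = 0. Lengths are in m, angles in rad, forces in N, time in s.
With the tool pointing down it reaches from about 0.35 to 0.85 m from the base axis. Payload 8.1 kg.
Tool frame: the origin (TCP) lies midway between the tips of the shut fingers; the grasp point (between the pads) lies 19 mm behind it (robot.grip_point_offset is the distance from the TCP to the grasp point, in m); z points along the fingers, y is the line along which they close (so a half turn about z gives the same grasp; the last joint's range is limited). The gripper opens to 93 mm and grips with 3 to 60 N. Pads are 15 mm wide; open, the fingers measure 128 mm over their backs; the gripper's body (75 mm by 188 mm) begins 65 mm behind the grasp point.
Start: joints at [-1.218, 0.13, 1.488, -0, 1.523, -0.085], TCP at [0.254, -0.543, 0.219] pointing down, gripper open.
Joint ranges: [-2.96, 2.96], [-0.89, 2.26], [0.02, 2.5], [-1.34, 4.48], [0, 2.73], [-2.66, 2.66]. Speed limits (rad/s): [2.39, 2.39, 2.79, 3.14, 3.14, 3.14].

INTERFACE

Orientations are given as a rotation vector (axis times angle).
In Python, from plant import robot, read_camera, job gives the robot as it stands.
- The arm moves only by the shell command python3 -m inch 'ROWS' [FORCE]. ROWS is JSON, one flat list of numbers, 5 for each row, row after row: the shift along the world's x, y, z in mm, then the turn about the world's z in degrees, then the opening in per cent of the stroke, from 0 (shut) to 100 (fully open). In form: [dx, dy, dz, yaw, hand, dx, dy, dz, yaw, hand, ...]. A call has 1 to 10 rows; each row is the pose to reach, as a shift and turn from the pose commanded when the call began; what a row does not reach only later rows make up. A row lasts 1/12 s, in which the tool goes at most 41.7 mm and 7.16 degrees, less where a joint would pass 70% of its speed; a pose out of reach is approached as far as the arm can. A call with a gripper value outside its range is refused whole. The fingers move at their own pace and stop on an object; FORCE is the grip in N (left out, the last holds). Time passes only in rows, so rows that repeat a pose let the fingers close. It gives the time, the measured TCP pose, the force, the opening and the grip force at its end, in the units of the state.
- robot.read_state(): the state, without advancing time (a new reading comes with each control period).
- read_camera(name): name is "scene" or "top"; returns a dict with "image" (400x640x3 uint8, blue, green, red), "K" (3x3 intrinsics, pixels), "extrinsics" (4x4, takes a point from world to camera coordinates). Camera axes: x right, y down, z forward; pixel columns grow to the right and rows downward; lengths in m; the calibration is good to about 2 mm. A picture is of the moment at which its call begins. There is no depth.
- job.close_job(): hands the job in; it is judged then, once.
The state is a dict: "t": time; "q": joint angles; "dq": joint speeds; "joint_torque": joint torques, N m; "tool_pos": TCP position; "orientation": TCP orientation; "force": force on the tool from outside, world axes, zero at the start; "wrist_torque": the same for the moment, N m; "opening": finger opening in m; "gripper_force": force on a finger pad.
Only numpy, scipy, OpenCV 4.12 (cv2) and the standard library are available. Lean on these libraries where they do the work, as an engineer would, in place of code of your own. Each camera call takes 0.05 s, during which the arm holds its last target. There are 200 camera calls.

TASK

Put the three steel flask ring weights away on the slanted hook: hang the biggest first, then the middle one, then the smallest, each slid right down so that it lies flat against the stop disc or the ring before it. Leave the other things on the bench where they stand, and leave the three rings hanging there at rest.

Things in the scene. Friction and masses are not known exactly. Their poses are not given: they have to be found in the camera images.
- hook_arm: straight arm of the steel hook, a round bar 14 mm thick. Origin on the bar's axis at the face of the stop disc (44 mm across, 4 mm thick, lying behind that face), about 110 mm above the bench. z runs out along the bar to its rounded free end, 57 mm from the origin, and leans 30 degrees (0.52 rad) from vertical, up and roughly towards the robot; y is level
- hook_stand: the hook's fixed stand: a foot plate 100 mm square and 10 mm thick on the bench, from whose middle a 14 mm rod rises and bends over to the arm; origin under the rod at bench height; the arm leans towards its -x. A tall fixed computer (front face at world x = 0.55, from y = 0.13 to 0.31, 0.42 high) stands to its left: keep the arm clear of it
- ring_large_c (a point): centre (half-way up) of the biggest of the three plain steel ring weights: a flat ring 62 mm across, 15 mm thick, with a hole 22 mm across right through; it starts lying flat on the bench. z is the ring's axis; both faces are alike
- ring_middle_c (a point): centre (half-way up) of the middle of the three plain steel ring weights: a flat ring 52 mm across, 15 mm thick, with a hole 22 mm across right through; it starts lying flat on the bench. z is the ring's axis; both faces are alike
- ring_small_c (a point): centre (half-way up) of the smallest of the three plain steel ring weights: a flat ring 42 mm across, 15 mm thick, with a hole 22 mm across right through; it starts lying flat on the bench. z is the ring's axis; both faces are alike
- tin_large: bystander, to be left alone: white round tin without a hole, 62 mm across, 26 mm high; origin under its centre
- tin_small: bystander, to be left alone: white round tin without a hole, 48 mm across, 20 mm high; origin under its centre
- bottle: bystander, to be left alone: brown bottle with white cap, 42 mm across, 78 mm high; origin under its centre
- beaker: bystander, to be left alone: glass beaker, 64 mm across, 82 mm high; origin under its centre
- mouse: bystander, to be left alone: black computer mouse, 118x62x38 mm; origin under its centre
- timer: bystander, to be left alone: small white timer, 60x66x20 mm; origin under its centre
- vial_rack: bystander, to be left alone: grey rack with vials, 62x106x36 mm; origin under its centre
- ring_large: the biggest ring itself; origin on its axis at the face that is underneath at the start, 7.5 mm from its centre
- ring_middle: the middle ring itself; origin on its axis at the face that is underneath at the start, 7.5 mm from its centre
- ring_small: the smallest ring itself; origin on its axis at the face that is underneath at the start, 7.5 mm from its centre

How it is judged:
On the way, in this order (a step that is already met when the one before it is completed fails the run):
1. the biggest ring is on the hook, home against the stop disc (z of ring_large_c in the frame of hook_arm between 0.0035 and 0.0115 m and x of ring_large_c in the frame of hook_arm between -0.008 and 0.008 m and y of ring_large_c in the frame of hook_arm between -0.008 and 0.008 m and angle between the z axis of ring_large_c and the z axis of hook_arm, either way round below 0.15 rad), for 0.2 s.
2. the middle ring is on the hook, home against the biggest ring (z of ring_middle_c in the frame of hook_arm between 0.0185 and 0.0265 m and x of ring_middle_c in the frame of hook_arm between -0.008 and 0.008 m and y of ring_middle_c in the frame of hook_arm between -0.008 and 0.008 m and angle between the z axis of ring_middle_c and the z axis of hook_arm, either way round below 0.15 rad), for 0.2 s.
3. the smallest ring is on the hook, home against the middle ring (z of ring_small_c in the frame of hook_arm between 0.0335 and 0.0415 m and x of ring_small_c in the frame of hook_arm between -0.008 and 0.008 m and y of ring_small_c in the frame of hook_arm between -0.008 and 0.008 m and angle between the z axis of ring_small_c and the z axis of hook_arm, either way round below 0.15 rad), for 0.2 s.
At the end, for the whole second after the job is handed in: All three rings are on the arm at rest: biggest against the stop disc, middle next, smallest outermost, centres 7.5, 22.5 and 37.5 mm from the disc's face along the arm (each within 4 mm), within 8 mm of its axis in x and y, square to it within 0.15 rad (all of step 1 and all of step 2 and all of step 3 and linear speed of each of ring_large, ring_middle, ring_small below 0.02 m/s); the robot touches nothing.
It fails at once if a bystander is pushed more than 30 mm or tipped over (distance of any of tin_large, tin_small, bottle, beaker, mouse, timer, vial_rack from where it was at the start of the episode above 0.03 m or angle between any of tin_large, tin_small, bottle, beaker, mouse, timer, vial_rack's own z axis and vertical above 0.5 rad).
It also fails if it takes over 66 s, if anything falls off the work surface, if the arm or the gripper's body presses on something with over 40 N, if the wrist force passes 120 N, or if a joint passes its speed limit or range.

## Working session

There is one attempt and no reset: what is moved stays moved. The work goes in short steps, Python scripts to look and compute and a shell command to move; the robot and the scene stay as the last step left them, time stands still between calls to the robot, and variables do not carry over. Pictures are saved under pics/ and viewed, at most 10 in all, crops included, and the job is handed in when it is done.

```bash
ls; mkdir -p pics
cat > h.py <<'E'
import numpy as np,cv2
from plant import robot,read_camera,job
def ray(c,u,v):
    K,E=np.array(c["K"]),np.array(c["extrinsics"]);R,t=E[:3,:3],E[:3,3]
    return -R.T@t, R.T@np.linalg.solve(K,[u,v,1])
def atz(c,u,v,z):
    o,d=ray(c,u,v);return o+d*(z-o[2])/d[2]
def proj(c,p):
    K,E=np.array(c["K"]),np.array(c["extrinsics"]);q=K@(E[:3,:3]@np.array(p)+E[:3,3]);return q[:2]/q[2]
def tri(a,b):
    A=[];y=[]
    for o,d in (a,b):
        d=d/np.linalg.norm(d);P=np.eye(3)-np.outer(d,d);A.append(P);y.append(P@o)
    return np.linalg.lstsq(np.vstack(A),np.hstack(y),rcond=None)[0]
E
python3 - <<'E'
from h import *
for n in("scene","top"):
    c=read_camera(n);cv2.imwrite(f"pics/{n}0.png",c["image"]);np.savez(f"{n}0.npz",**c)
    print(n,np.round(c["K"],1).tolist(),np.round(ray(c,320,200),3).tolist())
s=robot.read_state();print(s["t"],s["tool_pos"],s["orientation"],s["opening"],robot.grip_point_offset)
E
```

```text
pics
scene [[387.6, 0.0, 320.7], [0.0, 387.6, 200.5], [0.0, 0.0, 1.0]] [[0.042, -0.969, 0.66], [0.378, 0.809, -0.45]]
top [[445.6, 0.0, 323.8], [0.0, 445.6, 201.2], [0.0, 0.0, 1.0]] [[0.2, -0.047, 1.835], [0.186, 0.042, -0.982]]
0.1 [ 0.25418017 -0.54291544  0.21770559] [-3.06500816e+00 -6.81761799e-01  3.43171400e-04] 0.09307873511312575 0.0188
```

View pics/scene0.png

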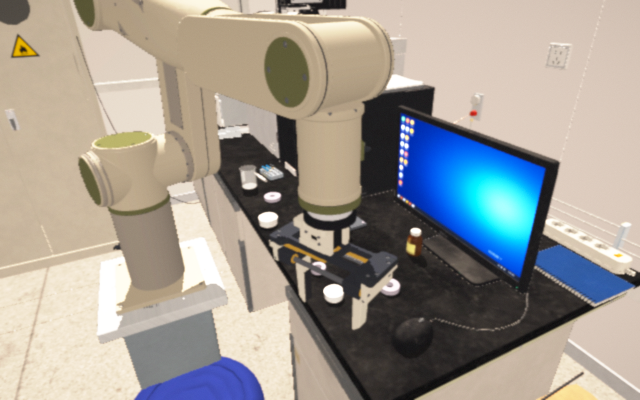

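View pics/top0.png

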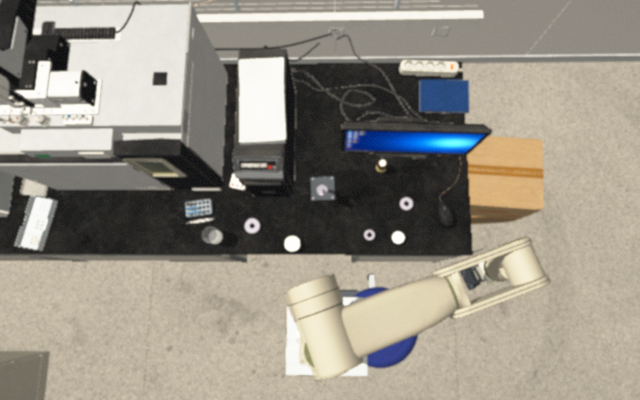

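Run:
```python
from h import *
c=read_camera("top");im=c["image"]
def crop(u,v,r,k):return cv2.resize(im[v-r:v+r,u-r:u+r],None,fx=k,fy=k,interpolation=cv2.INTER_CUBIC)
a=np.hstack([crop(322,188,20,10),crop(387,220,30,400//60+0) if 0 else cv2.resize(crop(387,220,35,5),(400,400))])
cv2.imwrite("pics/crop1.png",a)
g=im.min(2)
for n,(u,v),z in(("A",(252,226),.015),("B",(406,203),.015),("C",(369,235),.015),("tinL",(292,243),.026),("tinS",(398,237),.02)):
    w=g[v-14:v+15,u-14:u+15].astype(np.uint8); m=(w>100).astype(np.uint8)
    cs,_=cv2.findContours(m,cv2.RETR_EXTERNAL,cv2.CHAIN_APPROX_NONE);k=max(cs,key=cv2.contourArea)
    f=np.zeros_like(m);cv2.drawContours(f,[k],-1,1,-1);ys,xs=np.nonzero(f)
    cu,cv_=xs.mean()+u-14,ys.mean()+v-14;p=atz(c,cu,cv_,z)
    print(n,round(cu,2),round(cv_,2),np.round(p,4),"diam mm",round(2e3*np.sqrt(f.sum()/np.pi)*(1.835-z)/445.6,1))
```

```text
A 251.57 225.43 [0.4378 0.312  0.015 ] diam mm 67.1
B 405.85 203.28 [ 0.5314 -0.3254  0.015 ] diam mm 57.9
C 368.81 234.43 [ 0.4019 -0.1713  0.015 ] diam mm 48.8
tinL 291.94 243.11 [0.3643 0.1419 0.026 ] diam mm 71.1
tinS 397.76 237.07 [ 0.3909 -0.2881  0.02  ] diam mm 59.0
```

View pics/crop1.png

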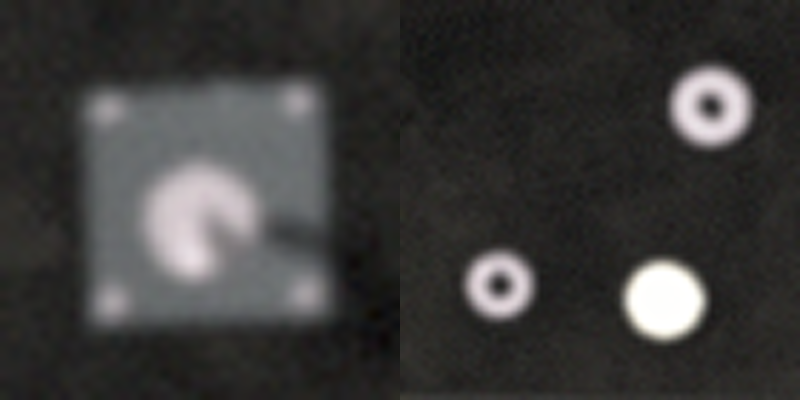

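```bash
python3 - <<'E'
from h import *
c=read_camera("top")
P=lambda x,y,z:atz(c,302+x/10-.5,168+y/10-.5,z)
b=[P(107,108,.01),P(298,100,.01),P(306,293,.01),P(111,303,.01)]
print("foot c",np.mean(b,0).round(4), "sides",[np.linalg.norm(b[i]-b[i-1]).round(3) for i in range(4)])
for i,j in((0,1),(3,2),(0,3),(1,2)): d=b[j]-b[i];print(np.degrees(np.arctan2(d[1],d[0])).round(1))
print("disc",P(203,220,.11).round(4),"tip",P(193,272,.157).round(4))
E
python3 -m inch '[20,35,0,-7,100, 35,75,0,-14,100, 50,115,0,-21,100, 65,155,0,-25,100, 80,195,0,-25,100, 95,235,0,-25,100, 105,275,0,-25,100, 115,315,0,-25,100, 122,355,0,-25,100, 128,395,0,-25,100]' 12
```

```text
foot c [0.5991 0.0215 0.01  ] sides [np.float64(0.084), np.float64(0.081), np.float64(0.083), np.float64(0.082)]
-87.6
-87.0
-178.2
-177.5
disc [0.5693 0.0187 0.11  ] tip [0.5388 0.0206 0.157 ]
t: 1.03
tool_pos: [0.382, -0.1485, 0.2186]
orientation: [3.142, 0.002, 0.001]
force: [1.2, 0.1, 0.4]
opening: 0.0929
gripper_force: 0.0
```

```bash
python3 -m inch '[5,40,0,0,100, 10,80,0,0,100, 15,120,0,0,100, 20,160,0,0,100, 25,200,0,0,100, 30,240,0,0,100, 38,290,0,0,100, 44,340,0,0,100, 50,380,0,0,100, 56,420,0,0,100]'
python3 -m inch '[0,40,0,0,100, 0,40,-40,0,100, 0,40,-80,0,100, 0,40,-100,0,100,0,40,-100,0,100]'
python3 - <<'E'
from h import *
c=read_camera("scene");np.savez("s1.npz",**c)
im=c["image"]
print(proj(c,[.5991,.0215,.01]),proj(c,[.5388,.0206,.157]),proj(c,[.438,.312,.015]),robot.read_state()["tool_pos"],robot.read_state()["q"])
def cr(p,r,k):
    u,v=np.int32(p);return cv2.resize(im[v-r:v+r,u-r:u+r],(400,400),interpolation=cv2.INTER_CUBIC)
print(np.int32(proj(c,[.56,.02,.09])),np.int32(proj(c,[.438,.312,.03])))
cv2.imwrite("pics/crop2.png",np.hstack([cr(proj(c,[.56,.02,.09]),40,10),cr(proj(c,[.438,.312,.03]),40,10)]))
E
```

```text
t: 1.87
tool_pos: [0.4355, 0.2568, 0.2186]
orientation: [-3.142, -0.003, -0.001]
force: [1.3, -0.7, 0.4]
opening: 0.0931
gripper_force: 0.0
t: 2.28
tool_pos: [0.4318, 0.2928, 0.1123]
orientation: [3.137, 0.004, -0.014]
force: [-1.2, -0.1, 0.0]
opening: 0.0933
gripper_force: 0.0
[346.09886236 220.49250659] [329.78660407 184.3468317 ] [271.92562401 195.65561926] [0.43352382 0.29343891 0.11570339] [ 4.97089645e-01  3.99748070e-03  1.81190070e+00 -2.46607525e-05
  1.33205275e+00  2.06606377e+00]
[335 202] [271 192]
```

View pics/crop2.png

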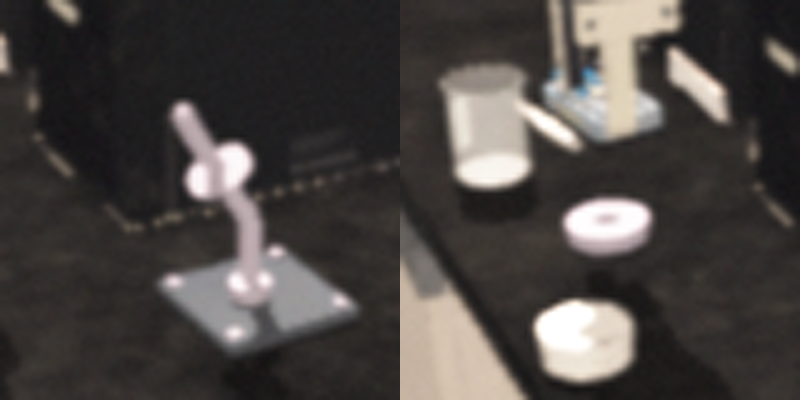

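Run:
```python
from h import *
t=np.load("top0.npz");s=np.load("s1.npz")
T=lambda x,y:ray(t,302+x/10-.5,168+y/10-.5)
S=lambda x,y:ray(s,295+x/5-.5,162+y/5-.5)
print("tip",tri(T(193,270),S(182,109)).round(4))
for z in(.103,.107,.11):print("disc top",atz(t,302+20.1-.5,168+21.9-.5,z).round(4))
d=tri(T(203,220),S(220,170));print("disc",d.round(4))
f=tri(T(207,201),S(253,285));print("rod base",f.round(4))
print("ringA scene top face",atz(s,231+207/5-.5,152+218/5-.5,.015).round(4))
print("pred tip from foot:",proj(s,[.535,.02,.156]))
```

```text
tip [0.5405 0.0198 0.1602]
disc top [0.5712 0.0197 0.103 ]
disc top [0.5704 0.0196 0.107 ]
disc top [0.5697 0.0195 0.11  ]
disc [0.5688 0.0186 0.112 ]
rod base [0.596  0.0209 0.019 ]
ringA scene top face [0.4395 0.3167 0.015 ]
pred tip from foot: [328.79489225 184.94684836]
```

```bash
python3 -m inch '[0,0,0,0,100, 0,0,-40,0,100, 0,0,-80,0,100, 0,0,-105,0,100, 0,0,-105,0,100, 0,0,-105,0,100]'
```

```text
t: 2.83
tool_pos: [0.4365, 0.2946, 0.015]
orientation: [-3.141, -0.002, -0.001]
force: [0.2, 0.2, 1.6]
opening: 0.0936
gripper_force: 0.0
```

```bash
python3 -m inch '[2,19,0,0,100, 2,19,-11,0,100, 2,19,-11,0,100, 2,19,-11,0,100,2,19,-11,0,0,2,19,-11,0,0,2,19,-11,0,0,2,19,-11,0,0,2,19,-11,0,0,2,19,-11,0,0]' 12
python3 -m inch '[0,0,0,0,0,0,0,0,0,0]'
```

```text
t: 3.67
tool_pos: [0.4381, 0.313, 0.0029]
orientation: [3.141, 0.002, 0.0]
force: [0.7, -3.5, 3.9]
opening: 0.0615
gripper_force: 12.0
t: 3.83
tool_pos: [0.4381, 0.313, 0.0029]
orientation: [3.141, 0.002, 0.0]
force: [0.4, -5.9, 6.1]
opening: 0.0615
gripper_force: 12.0
```

```bash
python3 -m inch '[0,0,30,0,0,0,0,70,0,0,0,0,110,0,0,0,0,150,0,0,0,0,190,0,0,0,-10,210,0,0,0,-45,210,0,0,0,-85,210,0,0,0,-125,210,0,0,0,-165,210,2,0]'
python3 -m inch '[0,-40,0,0,0,0,-80,0,0,0,5,-110,0,0,0,15,-125,0,0,0,30,-130,0,0,0,30,-130,0,0,0,30,-130,0,0,0]'
```

```text
t: 4.67
tool_pos: [0.4372, 0.1476, 0.2122]
orientation: [-3.14, -0.059, 0.0]
force: [1.1, -1.0, -2.2]
opening: 0.0619
gripper_force: 12.7
t: 5.25
tool_pos: [0.4677, 0.0185, 0.212]
orientation: [-3.14, -0.056, 0.002]
force: [-0.2, 0.8, -2.2]
opening: 0.0616
gripper_force: 12.7
```

```bash
python3 -m inch '[20,0,-5,0,0,40,0,-15,0,0,58,0,-27,0,0,64,0,-30,0,0,64,0,-30,0,0]'
python3 - <<'E'
from h import *
c=read_camera("scene");im=c["image"]
p=robot.read_state()["tool_pos"];print(p,robot.read_state()["force"],proj(c,p))
u,v=335,187
cv2.imwrite("pics/crop3.png",cv2.resize(im[v-40:v+40,u-40:u+40],(560,560),interpolation=cv2.INTER_CUBIC))
E
```

```text
t: 5.67
tool_pos: [0.5311, 0.0195, 0.1809]
orientation: [-3.14, -0.059, 0.005]
force: [-0.4, 0.9, -1.3]
opening: 0.0617
gripper_force: 12.7
[0.53081577 0.01934735 0.18178503] [ 0.51346661 -0.18440029 -2.31816607] [327.58516561 177.70937517]
```

View pics/crop3.png

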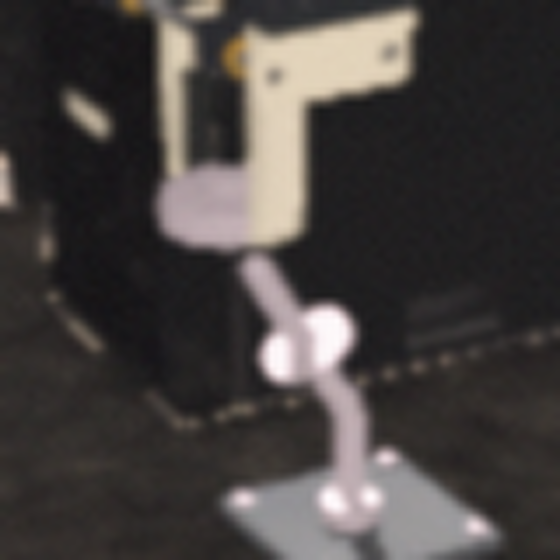

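```bash
python3 -m inch '[6,0,-6,0,0,10,0,-14,0,0,11,0,-20,0,0,12,0,-24,0,0,13,0,-27,0,0,14,0,-30,0,0]'
python3 -m inch '[1,0,-3,0,0,3,0,-6,0,0,4,0,-8,0,0]'
```

```text
t: 6.22
tool_pos: [0.5456, 0.0185, 0.1522]
orientation: [-3.141, -0.057, 0.001]
force: [-0.0, 0.5, -2.7]
opening: 0.0617
gripper_force: 12.7
t: 6.47
tool_pos: [0.5486, 0.0182, 0.1445]
orientation: [3.141, 0.057, -0.005]
force: [-11.5, -1.3, 9.3]
opening: 0.0613
gripper_force: 11.6
```

Run:
```python
from h import *
c=read_camera("scene");im=c["image"]
s=robot.read_state();print(s["tool_pos"],s["force"],s["wrist_torque"])
u,v=333,187
cv2.imwrite("pics/crop4.png",cv2.resize(im[v-25:v+25,u-25:u+25],(500,500),interpolation=cv2.INTER_CUBIC))
```

```text
[0.54862706 0.01809431 0.14416612] [-5.48205649 -2.77993158 -2.93640837] [-0.41383157  0.81107049  0.00956274]
```

View pics/crop4.png

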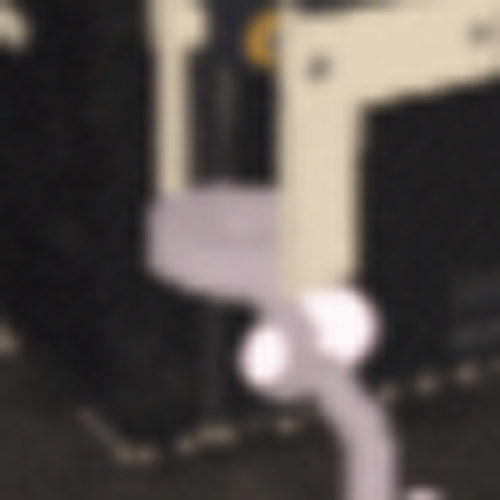

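```bash
python3 -m inch '[1,-1,-2,0,0,2,-1,-4,0,0,3,-1,-6,0,0,4,-1,-8,0,0,4,-1,-8,0,0]'
python3 -m inch '[1,0,-2,0,0,2,0,-4,0,0,3,0,-6,0,0,4,0,-7,0,0,4,0,-7,0,0]'
```

```text
t: 6.93
tool_pos: [0.5542, 0.0172, 0.137]
orientation: [3.141, 0.057, 0.001]
force: [-0.2, -1.4, -2.6]
opening: 0.0603
gripper_force: 12.0
t: 7.35
tool_pos: [0.5584, 0.0175, 0.1294]
orientation: [3.141, 0.057, 0.001]
force: [3.4, -1.1, -1.5]
opening: 0.0608
gripper_force: 12.0
```

```bash
python3 -m inch '[1,0,-2,0,0,2,0,-5,0,0,3,0,-7,0,0,4,0,-9,0,0,4,0,-9,0,0,4,0,-9,0,80,4,0,-9,0,80,4,0,-9,0,80,4,0,-9,0,80]'
python3 - <<'E'
from h import *
c=read_camera("scene");im=c["image"]
s=robot.read_state();print(s["tool_pos"],s["force"],s["wrist_torque"],s["opening"])
u,v=333,187
cv2.imwrite("pics/crop5.png",cv2.resize(im[v-25:v+25,u-25:u+25],(500,500),interpolation=cv2.INTER_CUBIC))
E
```

```text
t: 8.1
tool_pos: [0.5612, 0.0176, 0.1201]
orientation: [-3.141, -0.057, 0.002]
force: [0.1, -0.7, 0.0]
opening: 0.0741
gripper_force: 0.0
[0.561345   0.01754638 0.12022348] [-0.68556992  0.5052071   0.21766524] [ 0.02690159 -0.0383737   0.02409046] 0.07396876413664843
```

View pics/crop5.png

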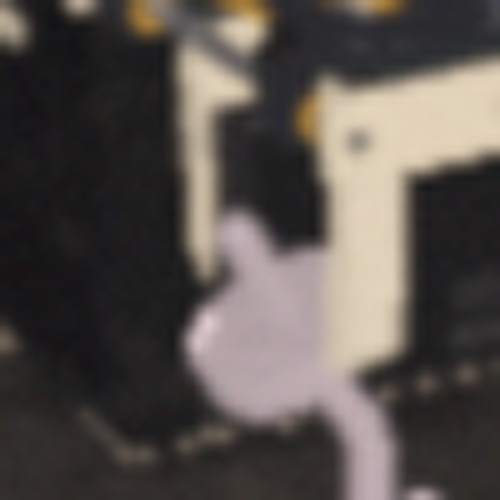

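```bash
python3 -m inch '[0,0,30,0,80,0,0,70,0,90,0,0,105,0,100,-5,-20,105,0,100,-10,-60,105,0,100,-15,-100,105,0,100,-20,-140,105,0,100,-25,-180,105,0,100,-30,-220,105,0,100,-30,-260,105,0,100]'
python3 -m inch '[0,-40,0,0,100,0,-80,-20,0,100,0,-83,-60,0,100,0,-83,-100,0,100,0,-83,-140,0,100,0,-83,-180,0,100,0,-83,-195,0,100,0,-83,-200,0,100,0,-83,-200,0,100]'
```

```text
t: 8.98
tool_pos: [0.5308, -0.2443, 0.2258]
orientation: [-3.141, -0.057, 0.0]
force: [0.2, 0.3, -0.1]
opening: 0.0933
gripper_force: 0.0
t: 9.73
tool_pos: [0.5306, -0.3246, 0.0237]
orientation: [-3.139, -0.057, 0.005]
force: [-0.0, 0.5, 0.8]
opening: 0.093
gripper_force: 0.0
```

Run:
```python
from h import *
s=np.load("scene0.npz");c=read_camera("scene")
for f,z in((c,.015),):
    im=f["image"]
    for n,p in(("B",[.5314,-.3254,.015]),("C",[.4019,-.1713,.015])):
        u,v=np.int32(proj(f,p));r=22
        w=im.min(2)[v-r:v+r,u-r:u+r];m=(w>150).astype(np.uint8)
        cs,_=cv2.findContours(m,cv2.RETR_EXTERNAL,cv2.CHAIN_APPROX_NONE)
        print(n,(u,v),[(cv2.boundingRect(k),atz(f,u-r+cv2.boundingRect(k)[0]+cv2.boundingRect(k)[2]/2-.5,v-r+cv2.boundingRect(k)[1]+cv2.boundingRect(k)[3]/2-.5,.0085).round(4)) for k in cs if cv2.contourArea(k)>30])
```

```text
B (np.int32(388), np.int32(284)) [((15, 4, 29, 29), array([ 0.5608, -0.312 ,  0.0085]))]
C (np.int32(317), np.int32(266)) [((30, 40, 14, 4), array([ 0.4017, -0.2554,  0.0085])), ((15, 18, 16, 13), array([ 0.4015, -0.1708,  0.0085]))]
```

```bash
python3 -m inch '[1,0,-10,0,100,1,0,-20,0,100,1,0,-20,0,100,1,0,-20,0,0,1,0,-20,0,0,1,0,-20,0,0,1,0,-20,0,0,1,0,-20,0,0,1,0,-20,0,0,1,0,-20,0,0]' 12
python3 -m inch '[0,0,0,0,0,0,0,0,0,0,0,0,30,0,0,0,0,70,0,0,0,0,110,0,0,0,0,150,0,0,0,0,180,0,0,-10,35,208,0,0,-20,75,208,0,0,-25,115,208,0,0]'
python3 -m inch '[-5,40,0,0,0,-10,80,0,0,0,-15,120,0,0,0,-15,160,0,0,0,-10,200,0,0,0,-5,220,0,0,0,5,229,-5,0,0,20,229,-15,0,0,23,229,-23,0,0,23,229,-23,0,0]'
python3 -m inch '[0,0,0,0,0]'
```

```text
t: 10.62
tool_pos: [0.533, -0.3258, 0.0059]
orientation: [3.141, 0.057, 0.0]
force: [0.8, -1.6, -0.4]
opening: 0.0513
gripper_force: 0.8
t: 11.45
tool_pos: [0.5083, -0.2123, 0.2161]
orientation: [3.139, 0.054, 0.005]
force: [0.9, 1.2, -2.7]
opening: 0.0504
gripper_force: 12.0
t: 12.28
tool_pos: [0.5299, 0.0171, 0.1879]
orientation: [-3.141, -0.058, 0.007]
force: [-0.4, -0.1, -2.5]
opening: 0.0505
gripper_force: 12.0
t: 12.37
tool_pos: [0.5299, 0.0167, 0.1894]
orientation: [-3.141, -0.057, 0.005]
force: [-0.3, -0.4, -2.0]
opening: 0.0506
gripper_force: 12.0
```

```bash
python3 -m inch '[4,1,-10,0,0,8,1,-18,0,0,12,1,-24,0,0,14,1,-30,0,0,15,1,-34,0,0,16,1,-37,0,0,17,1,-40,0,0,19,1,-43,0,0,20,1,-45,0,0]'
python3 -m inch '[1,0,-2,0,0,2,0,-4,0,0,3,0,-6,0,0,4,0,-7,0,0,4,0,-7,0,0]'
```

```text
t: 13.12
tool_pos: [0.5501, 0.0174, 0.1462]
orientation: [3.14, 0.057, -0.004]
force: [-13.1, -2.7, 14.2]
opening: 0.0506
gripper_force: 12.0
t: 13.53
tool_pos: [0.556, 0.0175, 0.1414]
orientation: [3.14, 0.057, 0.004]
force: [-7.0, -1.9, 13.1]
opening: 0.0503
gripper_force: 12.0
```

```bash
python3 -m inch '[-2,0,0,0,0,-3,0,0,0,0,-3,0,0,0,0]'
python3 - <<'E'
from h import *
c=read_camera("scene");im=c["image"]
s=robot.read_state();print(s["tool_pos"],s["force"],s["wrist_torque"],s["opening"])
u,v=333,187
cv2.imwrite("pics/crop6.png",cv2.resize(im[v-25:v+25,u-25:u+25],(500,500),interpolation=cv2.INTER_CUBIC))
E
```

```text
t: 13.78
tool_pos: [0.554, 0.0175, 0.1405]
orientation: [3.14, 0.057, 0.008]
force: [4.4, -1.3, 5.2]
opening: 0.0507
gripper_force: 12.0
[0.55372061 0.01755518 0.14024945] [ 3.91107938 -1.73544918  5.72009367] [-0.32796629 -0.6709476   0.04888823] 0.05019666436224097
```

View pics/crop6.png

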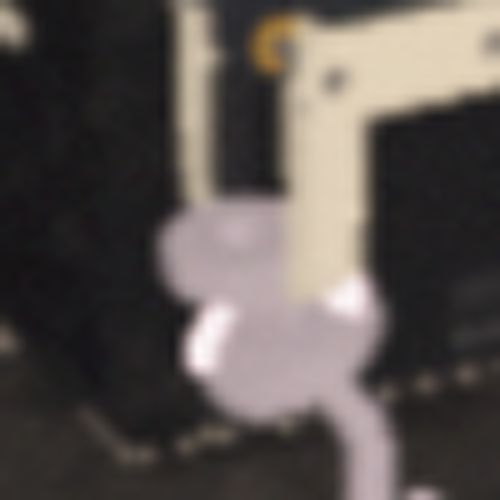

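```bash
python3 -m inch '[1,0,-2,0,0,2,0,-4,0,0,3,0,-6,0,0,3,0,-6,0,0,2,0,-6,0,0,2,0,-6,0,0]'
```

```text
t: 14.33
tool_pos: [0.556, 0.0178, 0.1331]
orientation: [3.141, 0.057, 0.007]
force: [11.0, -1.4, -1.3]
opening: 0.0509
gripper_force: 12.0
```

```bash
python3 -m inch '[1,0,-1,0,0,2,0,-2,0,0,2,0,-3,0,0,2,0,-3,0,75,2,0,-3,0,75,2,0,-3,0,75,2,0,-3,0,75,2,0,-3,0,75]'
python3 - <<'E'
from h import *
c=read_camera("scene");im=c["image"]
s=robot.read_state();print(s["tool_pos"],s["force"],s["wrist_torque"],s["opening"])
u,v=333,187
cv2.imwrite("pics/crop7.png",cv2.resize(im[v-25:v+25,u-25:u+25],(500,500),interpolation=cv2.INTER_CUBIC))
E
```

```text
t: 15.0
tool_pos: [0.5555, 0.018, 0.1291]
orientation: [-3.141, -0.057, 0.002]
force: [-0.4, 0.1, 1.1]
opening: 0.0696
gripper_force: 0.0
[0.55565968 0.01796872 0.12925226] [0.14052872 0.11613774 0.00212028] [ 0.02186395  0.02598099 -0.05905936] 0.06966314627277613
```

View pics/crop7.png

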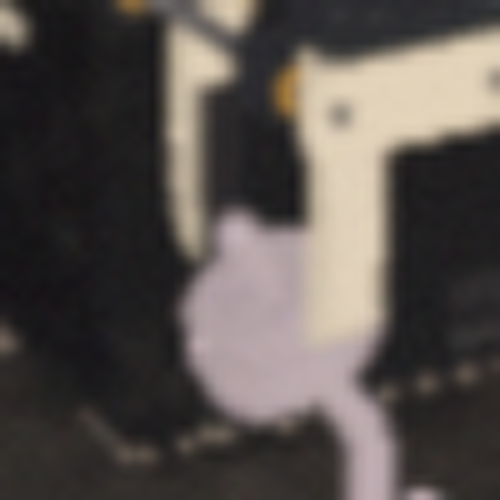

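```bash
python3 -m inch '[0,0,30,0,80,0,0,70,0,80,0,0,100,0,80,-25,-30,100,0,80,-55,-60,100,0,80,-85,-90,100,0,80,-110,-120,100,0,80,-135,-150,100,0,80,-150,-180,80,0,80,-154,-189,50,0,80]'
python3 -m inch '[0,0,-30,0,80,0,0,-70,0,80,0,0,-110,0,80,0,0,-140,0,80,0,0,-160,0,80,0,0,-160,0,80,0,0,-160,0,80]'
```

```text
t: 15.88
tool_pos: [0.402, -0.1754, 0.1827]
orientation: [3.136, 0.053, 0.009]
force: [0.8, -0.1, -0.6]
opening: 0.0745
gripper_force: 0.0
t: 16.47
tool_pos: [0.401, -0.1705, 0.019]
orientation: [-3.139, -0.057, 0.004]
force: [0.5, -0.4, 0.7]
opening: 0.0747
gripper_force: 0.0
```

```bash
python3 -m inch '[1,0,-10,0,80,1,0,-15,0,80,1,0,-15,0,80,1,0,-15,0,0,1,0,-15,0,0,1,0,-15,0,0,1,0,-15,0,0,1,0,-15,0,0,1,0,-15,0,0,1,0,-15,0,0]' 9
python3 -m inch '[0,0,0,0,0,0,0,0,0,0,0,0,30,0,0,0,0,70,0,0,0,0,110,0,0,0,0,150,0,0,0,0,190,0,0,0,10,206,0,0,20,40,206,0,0,40,75,206,0,0]'
python3 -m inch '[20,30,0,0,0,45,60,0,0,0,70,90,0,0,0,85,107,0,0,0,88,114,-10,0,0,88,114,-20,0,0,88,114,-20,0,0,88,114,-20,0,0]'
```

```text
t: 17.3
tool_pos: [0.4033, -0.1714, 0.0049]
orientation: [3.141, 0.057, 0.001]
force: [-0.4, -0.3, 1.4]
opening: 0.0418
gripper_force: 9.0
t: 18.13
tool_pos: [0.4441, -0.0969, 0.2126]
orientation: [3.139, 0.051, 0.006]
force: [0.8, -0.9, -2.1]
opening: 0.0418
gripper_force: 9.0
t: 18.8
tool_pos: [0.5293, 0.0169, 0.1888]
orientation: [3.141, 0.056, -0.006]
force: [-1.2, -0.0, -0.8]
opening: 0.0416
gripper_force: 9.0
```

```bash
python3 -m inch '[4,1,-10,0,0,8,1,-18,0,0,12,1,-24,0,0,14,1,-30,0,0,15,1,-34,0,0,16,1,-37,0,0,17,1,-39,0,0,18,1,-41,0,0,18,1,-41,0,0]'
python3 -m inch '[1,0,-1,0,0,2,0,-3,0,0,2,0,-4,0,0,2,0,-4,0,0]'
```

```text
t: 19.55
tool_pos: [0.5482, 0.0185, 0.149]
orientation: [3.14, 0.057, -0.004]
force: [-2.2, -2.1, -2.3]
opening: 0.0418
gripper_force: 9.0
t: 19.88
tool_pos: [0.5502, 0.019, 0.1455]
orientation: [-3.141, -0.057, 0.003]
force: [-6.2, 0.0, 2.4]
opening: 0.0415
gripper_force: 9.0
```

```bash
python3 -m inch '[0,0,-1,0,0,0,0,-2,0,0,0,0,-3,0,0,0,0,-3,0,0]'
python3 -m inch '[0,0,0,0,62,0,0,0,0,62,0,0,0,0,62,0,0,0,0,62,0,0,0,0,62]'
python3 - <<'E'
from h import *
c=read_camera("scene");im=c["image"]
u,v=333,187
a=cv2.resize(im[v-25:v+25,u-25:u+25],(400,400),interpolation=cv2.INTER_CUBIC)
cv2.imwrite("pics/crop8.png",a)
E
```

```text
t: 20.22
tool_pos: [0.5509, 0.0192, 0.1426]
orientation: [-3.141, -0.058, 0.0]
force: [-4.1, 2.3, 0.1]
opening: 0.0414
gripper_force: 8.9
t: 20.63
tool_pos: [0.5514, 0.0188, 0.1429]
orientation: [3.141, 0.057, 0.001]
force: [0.4, 0.7, -0.6]
opening: 0.0579
gripper_force: 0.0
```

```bash
python3 -m inch '[0,0,10,0,70,0,0,40,0,80,0,0,80,0,80,-10,0,110,0,80,-50,-10,110,0,80,-90,-30,110,0,80,-120,-60,110,0,80,-130,-100,110,0,80,-130,-130,110,0,80,-130,-130,110,0,80]'
python3 - <<'E'
from h import *
o=[]
c=read_camera("scene");np.savez("s9.npz",**c);im=c["image"];u,v=333,190
o.append(cv2.resize(im[v-20:v+20,u-20:u+20],(400,400),interpolation=cv2.INTER_CUBIC))
c=read_camera("top");im=c["image"];u,v=322,188
o.append(cv2.resize(im[v-20:v+20,u-20:u+20],(400,400),interpolation=cv2.INTER_CUBIC))
cv2.imwrite("pics/crop9.png",np.hstack(o))
E
```

```text
t: 21.52
tool_pos: [0.4202, -0.1157, 0.2539]
orientation: [3.138, 0.05, 0.003]
force: [0.1, 0.0, -0.0]
opening: 0.0745
gripper_force: 0.0
```

View pics/crop9.png

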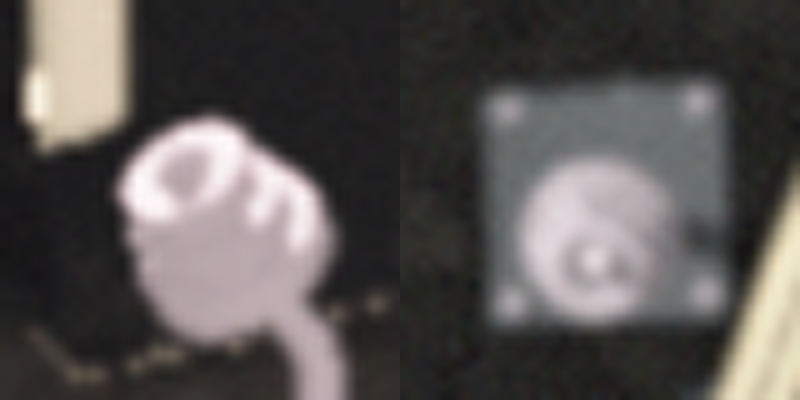

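Run:
```python
from h import *
c=np.load("s9.npz");O=np.array([.5693,.0187,.110]);y=np.radians(2.3)
a=np.array([-.5*np.cos(y),-.5*np.sin(y),.866]);e=np.array([-np.sin(y),np.cos(y),0]);x=np.cross(e,a)
f=lambda s,r:np.array([(proj(c,O+a*s/1e3+r/1e3*(np.cos(t)*x+np.sin(t)*e))-[313,170]+.5)*10 for t in np.linspace(0,6.28,60)])
for n,s,r in(("large top",15,31),("mid top",30,26),("small top home",45,21),("small hole home",45,11),("small top +7",52,21),("small top +13",58,21),("tip",57,.1),("tip ball",50,7)):
    q=f(s,r);print(n,q.mean(0).round(),"u",q[:,0].min().round(),q[:,0].max().round(),"v",q[:,1].min().round(),q[:,1].max().round())
im=c["image"];g=im[170:210,313:353].mean(2).astype(int);print(g[9:26,8:34])
```

```text
large top [243. 233.] u 155.0 330.0 v 163.0 307.0
mid top [222. 202.] u 148.0 295.0 v 142.0 263.0
small top home [201. 169.] u 140.0 260.0 v 121.0 219.0
small hole home [200. 170.] u 169.0 231.0 v 144.0 196.0
small top +7 [191. 154.] u 130.0 250.0 v 106.0 204.0
small top +13 [183. 141.] u 122.0 242.0 v 93.0 191.0
tip [183. 144.] u 183.0 183.0 v 144.0 144.0
tip ball [193. 159.] u 173.0 213.0 v 143.0 175.0
[[206 207 205 192 126  55  31  31  30  33  31  31  31  31  31  30  31  32
   32  31  34  30  30  32  32  33]
 [205 206 204 189 123  54  29  32  32  29  32  31  34  37  33  30  33  31
   30  29  30  32  31  30  31  31]
 [203 199 194 170 107  47  31  30  34  39  47  58  83  87  65  44  35  32
   30  31  30  29  29  31  33  33]
 [187 176 160 120  65  34  30  38  57 102 147 167 188 192 165 119  70  39
   31  32  31  30  32  32  31  30]
 [149 114  84  56  35  30  48  92 141 195 234 239 241 243 240 215 134  61
   36  31  31  31  32  32  31  31]
 [ 76  53  36  31  30  47 108 182 220 226 229 227 233 244 247 242 190 121
   75  43  33  31  32  30  31  32]
 [ 33  30  28  30  46 108 188 229 224 
[... 461 characters left out ...]
80 180 209
  234 229 218 236 233 167  74  34]
 [ 29  31  31  55 142 229 245 247 241 218 197 200 201 192 179 175 192 230
  236 211 194 229 237 191  98  42]
 [ 30  30  29  35  90 182 225 234 232 212 192 185 180 176 175 174 191 229
  226 194 184 223 236 204 119  54]
 [ 28  31  28  33  77 152 182 189 189 184 179 175 175 173 172 171 182 202
  195 176 188 229 235 204 143  78]
 [ 29  31  30  32  87 160 173 170 168 171 174 174 174 172 172 171 173 179
  176 172 192 231 230 196 155  92]
 [ 30  31  31  33  69 133 162 166 167 169 170 171 170 171 172 175 175 175
  174 172 186 218 207 178 145  90]
 [ 31  34  33  32  41  95 152 170 168 168 169 172 172 175 174 175 176 175
  174 172 178 191 184 165 131  78]]
```

Run:
```python
from h import *
im=np.load("s1.npz")["image"];print(im[179:196,321:347].mean(2).astype(int)[:12,:16])
c8=cv2.imread("pics/crop8.png");print("crop8, rows 177..",cv2.resize(c8,(50,50),interpolation=cv2.INTER_AREA).mean(2).astype(int)[15:34,10:38])
t=read_camera("top");print(t["image"][182:202,310:334].mean(2).astype(int))
O=np.array([.5693,.0187,.110]);a=np.array([-.4996,-.02,.866])
for s in(15,30,45,52,57):print(s,proj(t,O+a*s/1e3).round(1))
```

```text
[[ 30  28  30  30  30  29  30  32  32  31  30  30  31  31  31  32]
 [ 28  30  29  28  29  29  30  29  31  31  31  30  31  30  32  31]
 [ 31  27  30  29  29  31  30  33  32  36  38  39  30  30  29  29]
 [ 29  28  30  30  29  28  31  33  48  89 115  99  61  37  30  31]
 [ 30  30  29  30  28  28  28  41  87 166 203 180 117  56  34  32]
 [ 29  29  27  29  28  29  32  52 111 189 215 198 148  84  42  30]
 [ 29  31  30  29  27  29  36  60 116 174 193 187 162 111  58  35]
 [ 29  29  28  31  29  31  35  49  91 149 174 178 171 141  87  43]
 [ 29  28  30  30  29  29  31  43  67 121 159 172 174 162 116  64]
 [ 28  29  30  30  30  30  32  42  48  83 137 167 175 173 151 100]
 [ 26  29  28  29  32  29  32  39  41  55 106 154 171 176 166 131]
 [ 30  29  29  30  30  30  33  39  40  39  74 131 164 174 174 158]]
crop8, rows 177.. [[ 29  30  29  31  30  37  86 158 176 130  72  46  52  61  51  35  34  70
  136 179 195 201 205 205 200 169 105  50]
 [ 27  28  29  30  30  37  86 159 176 130  73  47  50  60  50  35  34  70
  136 180 195 203 205 206 199 170 106  49]
 [ 27  30  29  32  30  37  87 159 175 130  
[... 3352 characters left out ...]
124 114]
 [ 60  94 121 129 134 155 183 196 189 173 168 176 183 174 165 155 138 127
  118 115 122 138 150 138]
 [ 63 107 143 156 137 131 156 181 191 191 189 194 204 197 184 161 133 120
  116 114 121 148 159 145]
 [ 63 111 153 162 139 116 128 150 172 187 192 195 197 188 173 145 123 113
  108 109 113 131 141 126]
 [ 64 100 130 135 113  95 100 111 129 148 159 165 157 147 127 111  98  93
   92  90  94  96 101  93]
 [ 52  71  87  87  76  68  70  73  80  91 101 104  99  88  75  63  64  59
   62  61  55  59  59  52]
 [ 42  48  50  51  48  42  44  40  42  43  48  51  52  48  43  42  40  41
   43  37  32  36  33  35]]
15 [321.7 190.7]
30 [321.7 191.9]
45 [321.6 193.1]
52 [321.6 193.7]
57 [321.6 194.1]
```

Run:
```python
from plant import job
print(job.close_job())
```

```text
the job is handed in; nothing more can be done
None
```

I hung the three rings on the hook, biggest, then middle, then smallest, let each slide home, moved the arm clear and handed the job in at about 22 s. The last scene and top images agree to within about 3 mm with all three flat against each other. No verdict came back, and I did not re-check the bystanders at the end.

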